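# Set out the polishing compounds from dark to pale

### The arm

A 6-joint arm with a two-finger parallel gripper is mounted at the origin on the work surface. World frame = base frame: x ahead of the robot, y to its left, z up, the work surface at z = 0. Lengths are in mm, angles in rad, forces in N, time in s.
With the tool pointing down it reaches from about 350 to 975 mm from the base axis. Payload 7.1 kg.
Tool frame: the origin (TCP) lies at the very end of the fingers, on their centre line; the grasp point (between the pads) lies 19 mm behind it (ctrl.grip_point_offset is the distance from the TCP to the grasp point, in mm); z points along the fingers, y is the direction in which the jaws open and shut (so a half turn about z gives the same grasp; the last joint's range is limited). The gripper opens to 88 mm and grips with 3 to 60 N. Pads are 20 mm wide; open, the fingers measure 115 mm over their backs; the gripper's body (75 mm by 178 mm) begins 61 mm behind the grasp point.
Start: joints at [-1.169, 0.423, 1.63, -0, 1.089, -0.019], TCP at [255.322, -570.452, 222.675] pointing down, gripper open.
Joint ranges: [-3, 3], [-0.9, 2.11], [0.09, 2.58], [-1.31, 4.45], [0.11, 2.69], [-2.54, 2.54]. Speed limits (rad/s): [2.39, 2.39, 3.01, 3.14, 3.14, 3.14].

### API

Orientations are given as a rotation vector (axis times angle).
In Python, from workcell import ctrl gives the robot as it stands.
- The arm moves only by the tool move_arm, never from a script. Its argument "increments" is one flat list of numbers, 5 for each row, row after row: the closure in counts, from 0 (fully open) to 255 (shut), then the shift along the tool's x, y, z in mm, then the turn about the tool's z in degrees. In form: [grip, dx, dy, dz, yaw, grip, dx, dy, dz, yaw, ...]. A call has 1 to 12 rows; each row is the pose to reach, as a shift and turn from the pose measured when the call began, along the tool's axes at that moment; what a row does not reach only later rows make up. A row lasts 1/8 s, in which the tool goes at most 62.5 mm and 10.7 degrees, less where a joint would pass 70% of its speed; a pose out of reach is approached as far as the arm can. A call with a gripper value outside its range is refused whole. The fingers move at their own pace and stop on an object; the grip force is fixed at half the most. Time passes only in rows, so rows that repeat a pose let the fingers close. It gives the time, the measured TCP pose, the force and the opening at its end, in the units of the state.
- ctrl.get_obs(): the state, without advancing time (a new reading comes with each control period).
- ctrl.get_image(name): name is "scene" or "top"; returns a dict with "frame" (420x560x3 uint8, red, green, blue), "vertical_fov" (degrees; the focal length in pixels is half the picture's height over the tangent of half this angle, whatever the lens; pixels are square), "cx", "cy" (the principal point, pixels), "pose" (4x4, takes a point from camera to world coordinates). Camera axes: x right, y down, z forward; pixel columns grow to the right and rows downward; lengths in mm; the calibration is good to about 2 mm. A picture is of the moment at which its call begins. There is no depth.
- ctrl.close_job(): hands the job in, once; it reports no verdict.
The state is a dict: "t": time; "qpos": joint angles; "qvel": joint speeds; "joint_torque": joint torques, N m; "ee_pos": TCP position; "orientation": TCP orientation; "ft_force": force on the tool from outside, world axes, zero at the start; "moment": the same for the moment, N m; "width": finger opening in mm.
Only numpy, scipy, OpenCV 4.12 (cv2) and the standard library are available. Lean on these libraries where they do the work, as an engineer would, in place of code of your own. Each camera call takes 0.05 s, during which the arm holds its last target.

### The job

Before polishing, set out the four bars of polishing compound on the aluminium ledge in order of shade, one on each blue place: the darkest next to the red post, then steadily paler, the palest next to the grey post. Each bar should lie flat, lengthwise along the ledge, squarely and centrally on its place, and be let go.

Things in the scene. Friction and masses are not known exactly. Their poses are not given: they have to be found in the camera images.
- bar_black_center (a point): centre, half-way up, of the near-black (the darkest, coarsest) bar of polishing compound: a rigid block 64 mm long (its x), 34 mm wide (its y), 30 mm high (its z), about 0.12 kg, lying flat on the bench at the start at any yaw from -70 to 70 degrees; the four bars differ only in shade
- bar_brown_center (a point): centre, half-way up, of the dark brown (second darkest) bar of polishing compound: a rigid block 64 mm long (its x), 34 mm wide (its y), 30 mm high (its z), about 0.12 kg, lying flat on the bench at the start at any yaw from -70 to 70 degrees; the four bars differ only in shade
- bar_tan_center (a point): centre, half-way up, of the tan, light brown (third) bar of polishing compound: a rigid block 64 mm long (its x), 34 mm wide (its y), 30 mm high (its z), about 0.12 kg, lying flat on the bench at the start at any yaw from -70 to 70 degrees; the four bars differ only in shade
- bar_cream_center (a point): centre, half-way up, of the cream, nearly white (the palest, finest) bar of polishing compound: a rigid block 64 mm long (its x), 34 mm wide (its y), 30 mm high (its z), about 0.12 kg, lying flat on the bench at the start at any yaw from -70 to 70 degrees; the four bars differ only in shade
- mark1: place 1 of 4 along the ledge, counted from the robot's right (-y) to its left: a flat printed pale-blue rectangle with dark-blue outline, 74 mm along the ledge by 44 mm across, not raised. Origin at its centre on the ledge's upper face; its y runs along the ledge, x across, z up. Neighbouring places are 84 mm apart in a straight row on a fixed aluminium ledge 430 mm long, 84 mm wide, 8 mm high
- mark2: place 2 of 4 along the ledge, counted from the robot's right (-y) to its left: a flat printed pale-blue rectangle with dark-blue outline, 74 mm along the ledge by 44 mm across, not raised. Origin at its centre on the ledge's upper face; its y runs along the ledge, x across, z up. Neighbouring places are 84 mm apart in a straight row on a fixed aluminium ledge 430 mm long, 84 mm wide, 8 mm high
- mark3: place 3 of 4 along the ledge, counted from the robot's right (-y) to its left: a flat printed pale-blue rectangle with dark-blue outline, 74 mm along the ledge by 44 mm across, not raised. Origin at its centre on the ledge's upper face; its y runs along the ledge, x across, z up. Neighbouring places are 84 mm apart in a straight row on a fixed aluminium ledge 430 mm long, 84 mm wide, 8 mm high
- mark4: place 4 of 4 along the ledge, counted from the robot's right (-y) to its left: a flat printed pale-blue rectangle with dark-blue outline, 74 mm along the ledge by 44 mm across, not raised. Origin at its centre on the ledge's upper face; its y runs along the ledge, x across, z up. Neighbouring places are 84 mm apart in a straight row on a fixed aluminium ledge 430 mm long, 84 mm wide, 8 mm high
- red_post: fixed red plastic post, 34 mm high and 28 mm across, standing on the ledge at one end, 67 mm beyond the centre of the end place; red is at either end, grey at the other. Origin at the centre of its foot, on the ledge's upper face
- grey_post: fixed grey plastic post, 34 mm high and 28 mm across, standing on the ledge at one end, 67 mm beyond the centre of the end place; red is at either end, grey at the other. Origin at the centre of its foot, on the ledge's upper face
There are look-alikes about, which are no part of the job. There is more than one size of the part that bears bar_black_center; the job needs the middle-sized.

How it is judged (in metres and radians):
At the end, for the whole second after the job is handed in: Counted from the red post, the places hold the near-black, dark brown, tan and cream bar; each centre within 13 mm of its place's centre, its length within 15 degrees of the ledge's length, flat on the ledge (within 7 degrees, centre 10 to 20 mm above it), and at rest (under 0.02 m/s) (linear speed of each of bar_black, bar_brown, bar_tan, bar_cream below 0.02 m/s and ((horizontal distance between red_post and mark1 below 0.12 m and horizontal distance between bar_black_center and mark1 below 0.013 m and angle between the x axis of bar_black_center and the y axis of mark1, either way round below 0.26 rad and angle between each of bar_black_center, bar_brown_center, bar_tan_center, bar_cream_center's own z axis and vertical below 0.12 rad and z of bar_black_center in the frame of mark1 between 0.01 and 0.02 m and horizontal distance between bar_brown_center and mark2 below 0.013 m and angle between the x axis of bar_brown_center and the y axis of mark2, either way round below 0.26 rad and z of bar_brown_center in the frame of mark2 between 0.01 and 0.02 m and horizontal distance between bar_tan_center and mark3 below 0.013 m and angle between the x axis of bar_tan_center and the y axis of mark3, either way round below 0.26 rad and z of bar_tan_center in the frame of mark3 between 0.01 and 0.02 m and horizontal distance between bar_cream_center and mark4 below 0.013 m and angle between the x axis of bar_cream_center and the y axis of mark4, either way round below 0.26 rad and z of bar_cream_center in the frame of mark4 between 0.01 and 0.02 m) or (horizontal distance between red_post and mark4 below 0.12 m and horizontal distance between bar_black_center and mark4 below 0.013 m and angle between the x axis of bar_black_center and the y axis of mark4, either way round below 0.26 rad and angle between each of bar_black_center, bar_brown_center, bar_tan_center, bar_cream_center's own z axis and vertical below 0.12 rad and z of bar_black_center in the frame of mark4 between 0.01 and 0.02 m and horizontal distance between bar_brown_center and mark3 below 0.013 m and angle between the x axis of bar_brown_center and the y axis of mark3, either way round below 0.26 rad and z of bar_brown_center in the frame of mark3 between 0.01 and 0.02 m and horizontal distance between bar_tan_center and mark2 below 0.013 m and angle between the x axis of bar_tan_center and the y axis of mark2, either way round below 0.26 rad and z of bar_tan_center in the frame of mark2 between 0.01 and 0.02 m and horizontal distance between bar_cream_center and mark1 below 0.013 m and angle between the x axis of bar_cream_center and the y axis of mark1, either way round below 0.26 rad and z of bar_cream_center in the frame of mark1 between 0.01 and 0.02 m))); the robot touches nothing.
It also fails if it takes over 90 s, if anything falls off the work surface, if the arm or the gripper's body presses on something with over 40 N, if the wrist force passes 120 N, or if a joint passes its speed limit or range.

## Working session

There is one attempt and no reset: what is moved stays moved. The work goes in short steps, Python scripts to look and compute and a tool call to move; the robot and the scene stay as the last step left them, time stands still between calls to the robot, and variables do not carry over. Pictures are saved under pics/ and viewed, and the job is handed in when it is done.

Besides the shell and the picture viewer there is one more tool, called after "Emit:" in YAML: its name, and indented under it one key for each argument. move_arm: Moves the arm, as the interface text tells. Its arguments: {"type":"object","properties":{"increments":{"type":"array","items":{"type":"number"}}},"required":["increments"]}

```bash
ls; mkdir -p pics
python3 - <<'E'
from workcell import ctrl
import cv2,numpy as np
for n in("scene","top"):
    d=ctrl.get_image(n); cv2.imwrite(f"pics/{n}0.png",d["frame"][:,:,::-1]); print(n,d["vertical_fov"],d["cx"],d["cy"],np.round(d["pose"],3).tolist())
print(ctrl.get_obs())
E
```

```text
pics
scene 56.833149181348745 282.9676619450739 208.4093032812822 [[-0.883, 0.295, -0.365, 796.599], [0.468, 0.517, -0.717, 560.139], [-0.023, -0.804, -0.594, 499.667], [0.0, 0.0, 0.0, 1.0]]
top 43.32868830324004 280.911377741706 215.54192625248885 [[-0.016, -0.986, 0.164, 293.615], [-1.0, 0.014, -0.017, 25.207], [0.015, -0.164, -0.986, 1245.404], [0.0, 0.0, 0.0, 1.0]]
{'t': 0.1, 'qpos': array([-1.16901052e+00,  4.23793578e-01,  1.63058527e+00, -1.53626332e-05,
        1.08857364e+00, -1.89841547e-02]), 'qvel': array([ 1.13241103e-05, -2.51533745e-03, -2.23015591e-03, -2.64266192e-04,
       -5.82314223e-04,  1.89072120e-03]), 'joint_torque': array([-8.97193404e-04, -5.45613706e+01, -2.74325001e+01,  6.45635021e-02,
        1.89168047e-02, -3.90729087e-05]), 'ee_pos': array([ 255.1289577 , -570.02580163,  221.97233578]), 'orientation': array([-3.07101699e+00, -6.55811616e-01,  4.27144559e-04]), 'ft_force': array([ 0.02770949, -0.33514381, -0.81613545]), 'moment': array([-0.01542492, -0.00446312,  0.0075951 ]), 'width': 87.74802541749673}
```

View pics/scene0.png

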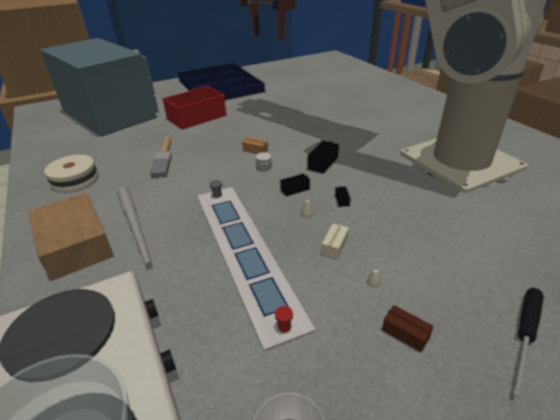

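View pics/top0.png

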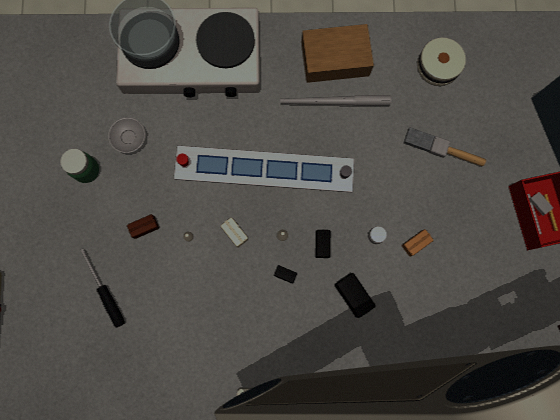

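The top view shows three black blocks: small (285,274), middle (323,243) and large (354,295). The middle one fits. Dark brown is at (143,226), cream at (234,232) and tan at (418,242). The red post is at (183,160), on the +y side. I'll enlarge these to confirm them and refine their positions.

```bash
cat > h.py <<'E'
import numpy as np,cv2
def ray(d,uv,z):
    f=210/np.tan(np.radians(d["vertical_fov"]/2)); P=np.array(d["pose"])
    uv=np.atleast_2d(uv).astype(float)
    c=np.c_[(uv[:,0]-d["cx"])/f,(uv[:,1]-d["cy"])/f,np.ones(len(uv))]
    w=c@P[:3,:3].T; o=P[:3,3]
    return (o+w*((z-o[2])/w[:,2])[:,None])[:,:2]
def proj(d,X):
    f=210/np.tan(np.radians(d["vertical_fov"]/2)); P=np.array(d["pose"])
    c=(np.atleast_2d(X)-P[:3,3])@P[:3,:3]
    return np.c_[f*c[:,0]/c[:,2]+d["cx"],f*c[:,1]/c[:,2]+d["cy"]]
def crop(d,x0,y0,w,h,s,name,bright=1.0):
    im=d["frame"][y0:y0+h,x0:x0+w,::-1].astype(float)
    im=np.clip(255*(im/255)**bright,0,255).astype(np.uint8)
    cv2.imwrite(name,cv2.resize(im,None,fx=s,fy=s,interpolation=cv2.INTER_CUBIC))
E
python3 - <<'E'
from workcell import ctrl
from h import *
d=ctrl.get_image("top")
crop(d,265,215,120,110,6,"pics/c1.png",.5)
crop(d,120,205,130,45,6,"pics/c2.png",.6)
crop(d,390,215,60,50,8,"pics/c3.png",.6)
crop(d,170,140,190,55,4,"pics/c4.png",.8)
E
```

```text
(no output)
```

View pics/c1.png

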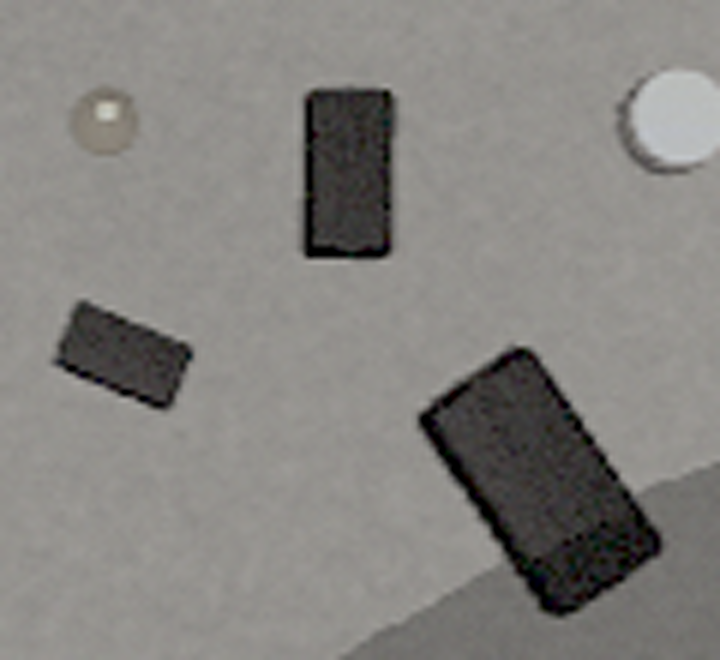

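View pics/c2.png

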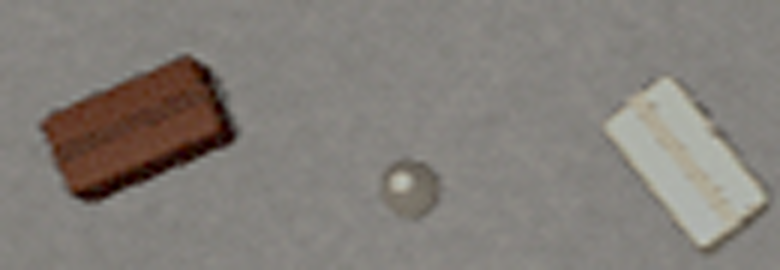

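View pics/c3.png

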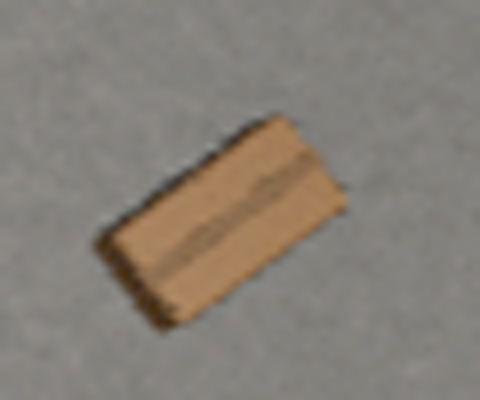

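View pics/c4.png

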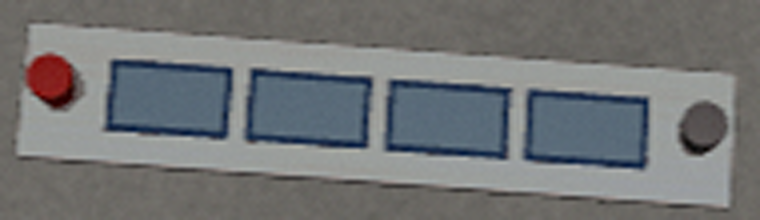

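```bash
cat > fit.py <<'E'
from h import *
from scipy.optimize import minimize
S=6
def fit(d,box,name,z0=0,dims=(64,34,30),mask=None):
    x0,y0,w,h=box
    im=cv2.resize(d["frame"][y0:y0+h,x0:x0+w],None,fx=S,fy=S,interpolation=cv2.INTER_CUBIC).astype(float)
    if mask is None:
        bg=np.median(np.r_[im[:S*2].reshape(-1,3),im[-S*2:].reshape(-1,3)],0)
        D=np.abs(im-bg).max(2); m=(D>28).astype(np.uint8)
    else: m=mask(im).astype(np.uint8)
    m=cv2.morphologyEx(m,cv2.MORPH_OPEN,np.ones((5,5)))
    n,l,st,_=cv2.connectedComponentsWithStats(m)
    m=(l==1+np.argmax(st[1:,4])).astype(np.uint8)
    m=cv2.morphologyEx(m,cv2.MORPH_CLOSE,np.ones((15,15)))
    r=cv2.minAreaRect(cv2.findContours(m,0,2)[0][0])
    def hull(p):
        c,s=np.cos(p[2]),np.sin(p[2])
        X=[[p[0]+c*a-s*b,p[1]+s*a+c*b,z] for a in(-dims[0]/2,dims[0]/2) for b in(-dims[1]/2,dims[1]/2) for z in(z0,z0+dims[2])]
        uv=(proj(d,X)-[x0,y0]+.5)*S-.5
        return cv2.convexHull(uv.astype(np.float32))
    def cost(p):
        k=np.zeros_like(m); cv2.fillConvexPoly(k,np.round(hull(p)*16).astype(np.int32),1,shift=4)
        return np.sum(k!=m)/m.sum()
    uv=np.array(r[0])/S+[x0,y0]; b=ray(d,uv,z0+dims[2]/2)[0]
    best=None
    for a in np.radians(np.arange(-90,90,15)):
        o=minimize(cost,[b[0],b[1],a],method="Nelder-Mead",options=dict(initial_simplex=[[b[0],b[1],a],[b[0]+5,b[1],a],[b[0],b[1]+5,a],[b[0],b[1],a+.2]]))
        if best is None or o.fun<best.fun: best=o
    p=best.x
    v=im[:,:,::-1].copy().astype(np.uint8); cv2.polylines(v,[np.int32(hull(p))],True,(0,255,0),1)
    if name: cv2.imwrite(f"pics/fit_{name}.png",v)
    return p[0],p[1],(np.degrees(p[2])+90)%180-90,best.fun,r[1]
E
python3 - <<'E'
from workcell import ctrl
from fit import *
d=ctrl.get_image("top")
B=dict(black=(305,222,38,42),brown=(118,206,50,40),cream=(212,212,44,42),tan=(395,220,46,44))
for n,b in B.items(): print(n,np.round(fit(d,b,n)[:4],2))
for n,b,dm in(("small",(268,258,36,32),(44,24,20)),("big",(328,265,55,60),(90,48,42))): print(n,np.round(fit(d,b,n)[:4],2))
vs=[cv2.copyMakeBorder(cv2.imread(f"pics/fit_{n}.png"),0,300-B[n][3]*6,0,310-B[n][2]*6,0) for n in B]
cv2.imwrite("pics/fits.png",np.vstack([np.hstack(vs[:2]),np.hstack(vs[2:])]))
# marks from c4 corners (TL,TR,BR,BL)
q=np.array([[(109,61),(232,69),(227,136),(106,129)],[(251,70),(372,78),(367,146),(247,139)],[(389,80),(511,89),(506,157),(386,150)],[(528,90),(648,99),(646,167),(525,158)]],float)
for i,c in enumerate(q):
    w=ray(d,(c+.5)/4-.5+[170,140],8); print("mark",4-i,w.mean(0).round(1),np.linalg.norm(w[0]-w[1]).round(1),np.linalg.norm(w[0]-w[3]).round(1),np.degrees(np.arctan2(*((w[0]+w[3]-w[1]-w[2])[::-1]))).round(1))
E
```

```text
black [ 4.3051e+02 -9.2980e+01 -3.1900e+00  3.0000e-02]
brown [ 4.7768e+02  3.2679e+02 -6.6850e+01  4.0000e-02]
cream [4.6132e+02 1.1446e+02 3.6650e+01 1.9000e-01]
tan [ 4.3048e+02 -3.1507e+02 -5.5770e+01  5.0000e-02]
small [361.29   4.14  64.17   0.65]
big [ 297.94 -169.57   32.46    0.51]
mark 4 [626.8 167.8] 74.3 42.2 85.7
mark 3 [619.9  83.2] 73.2 42.8 85.6
mark 2 [ 6.122e+02 -2.000e-01] 73.9 43.4 85.4
mark 1 [605.3 -83.7] 72.7 42.2 84.9
```

View pics/fits.png

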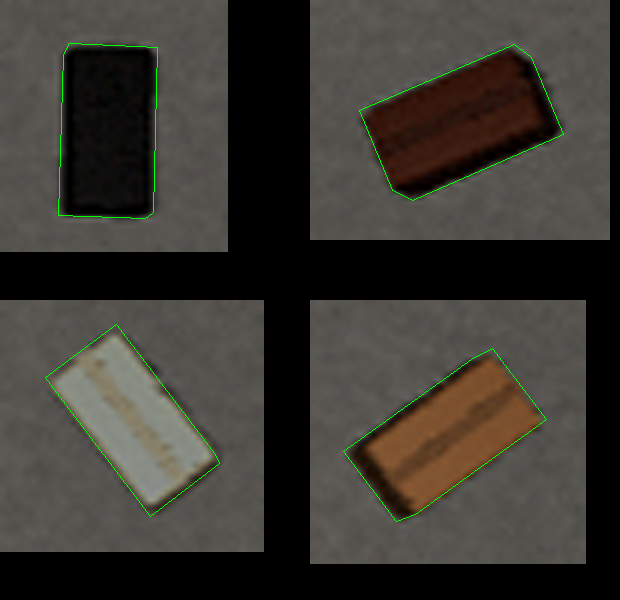

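```bash
cat > go.py <<'E'
import sys,numpy as np
from workcell import ctrl
from scipy.spatial.transform import Rotation as R
o=ctrl.get_obs(); r=R.from_rotvec(o["orientation"]); M=r.as_matrix()
yaw=np.degrees(np.arctan2(M[1,0],M[0,0]))
print("t",round(o["t"],2),"p",o["ee_pos"].round(1),"yaw",yaw.round(1),"w",round(o["width"],1),"F",o["ft_force"].round(1),"q",o["qpos"].round(2))
for a in sys.argv[1:]:
    x,y,z,w=map(float,a.split(","))
    d=M.T@(np.array([x,y,z])-o["ee_pos"]); t=(yaw-w+90)%180-90
    print(a,"->",d.round(1),"turn",round(t,1))
E
python3 go.py 430.5,-315,100,-55.8 430.5,-315,5,-55.8
python3 - <<'E'
import sys; from workcell import ctrl
from h import *
d=ctrl.get_image("top"); print(ray(d,[(82,165),(188,236),(282,235),(378,235),(230,92),(340,100)],20).round())
E
```

```text
t 0.2 p [ 255.2 -570.2  222.2] yaw 24.1 w 88.2 F [-0.3 -0.1 -0.3] q [-1.17  0.42  1.63 -0.    1.09 -0.02]
430.5,-315,100,-55.8 -> [ 264.2 -161.2  122.3] turn 79.9
430.5,-315,5,-55.8 -> [ 264.2 -161.1  217.3] turn 79.9
[[ 626.  474.]
 [ 452.  221.]
 [ 451.    2.]
 [ 448. -223.]
 [ 805.  123.]
 [ 782. -145.]]
```

Emit:
move_arm:
  increments: [0, 66, -40, 30, -10, 0, 132, -80, 60, -20, 0, 198, -120, 90, -30, 0, 264, -161, 122, -40, 0, 264, -161, 122, -50, 0, 264, -161, 122, -60, 0, 264, -161, 122, -70, 0, 264, -161, 122, -80, 0, 264, -161, 122, -90, 0, 264, -161, 122, -100, 0, 264, -161, 122, -100, 0, 264, -161, 122, -100]

```text
t: 1.75
ee_pos: [430.4, -315.4, 100.4]
orientation: [-1.477, -2.772, -0.001]
ft_force: [0.3, 0.2, -0.4]
width: 88.1
```

```bash
python3 go.py 430.5,-315,5,-55.8
```

```text
t 1.75 p [ 430.4 -315.4  100.4] yaw 123.9 w 88.1 F [ 0.3  0.2 -0.4] q [-0.65  0.47  1.91  0.    0.76 -1.25]
430.5,-315,5,-55.8 -> [ 0.2  0.3 95.4] turn -0.3
```

Emit:
move_arm:
  increments: [0, 0, 0, 40, 0, 0, 0, 0, 80, 0, 0, 0, 0, 95, 0, 0, 0, 0, 95, 0, 255, 0, 0, 95, 0, 255, 0, 0, 95, 0, 255, 0, 0, 95, 0, 255, 0, 0, 95, 0, 255, 0, 0, 60, 0, 255, 0, 0, 20, 0, 255, 0, 0, 0, 0, 255, 0, 0, 0, 0]

```text
t: 3.25
ee_pos: [431.3, -316.1, 101.9]
orientation: [1.476, 2.77, -0.0]
ft_force: [-0.0, -0.2, -0.7]
width: 11.4
```

```bash
python3 go.py 612.5,0,100,85.1
python3 - <<'E'
from workcell import ctrl
from h import *
d=ctrl.get_image("top"); cv2.imwrite("pics/t1.png",d["frame"][:,:,::-1])
d=ctrl.get_image("scene"); cv2.imwrite("pics/s1.png",d["frame"][:,:,::-1])
E
```

```text
t 3.25 p [ 431.3 -316.1  101.9] yaw 123.9 w 11.4 F [-0.  -0.2 -0.7] q [-0.65  0.47  1.91  0.    0.76 -1.25]
612.5,0,100,85.1 -> [161.2 326.7   1.9] turn 38.8
```

View pics/s1.png

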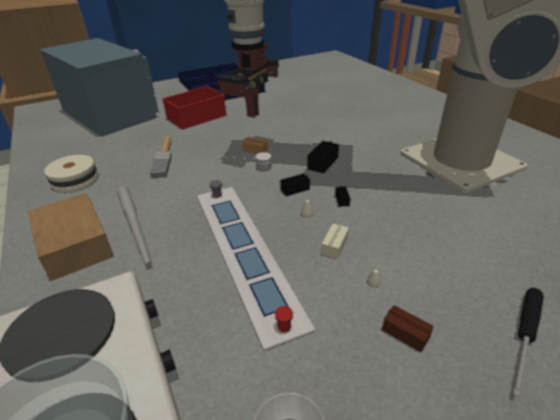

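The scene shows tan still on the bench at (255,146). The fingers are slower than I allowed (about 77 mm/s), so I lifted before they gripped. I'll retry with more closing time.

Emit:
move_arm:
  increments: [60, -1, 0, 0, 0, 60, -1, 0, 0, 0, 60, -1, 0, 0, 0, 60, -1, 0, 0, 0, 60, -1, 0, 0, 0, 60, -1, 0, 0, 0, 60, -1, 0, 0, 0, 60, -1, 0, 40, 0, 60, -1, 0, 80, 0, 60, -1, 0, 97, 0, 60, -1, 0, 97, 0, 60, -1, 0, 97, 0]

```text
t: 4.85
ee_pos: [431.1, -316.3, 3.8]
orientation: [1.477, 2.773, 0.001]
ft_force: [0.1, -0.7, -0.2]
width: 67.1
```

Emit:
move_arm:
  increments: [255, 0, 0, 0, 0, 255, 0, 0, 0, 0, 255, 0, 0, 0, 0, 255, 0, 0, 0, 0, 255, 0, 0, 0, 0, 255, 0, 0, 0, 0, 255, 0, 0, 0, 0, 255, 0, 0, -30, 0, 255, 0, 0, -60, 0, 255, 0, 0, -95, 0, 255, 0, 0, -95, 0]

```text
t: 6.22
ee_pos: [432.4, -317.3, 100.7]
orientation: [1.475, 2.769, -0.001]
ft_force: [-0.1, 0.2, -1.2]
width: 33.6
```

```bash
python3 go.py 612.5,0,100,85.1 612.5,0,14,85.1
```

```text
t 6.22 p [ 432.4 -317.3  100.7] yaw 123.9 w 33.6 F [-0.1  0.2 -1.2] q [-0.66  0.47  1.91  0.    0.76 -1.25]
612.5,0,100,85.1 -> [162.8 326.5   0.6] turn 38.8
612.5,0,14,85.1 -> [163.2 326.3  86.6] turn 38.8
```

Emit:
move_arm:
  increments: [255, 23, 46, 0, 6, 255, 46, 92, 0, 12, 255, 70, 140, 0, 18, 255, 93, 186, 0, 24, 255, 116, 233, 0, 30, 255, 140, 280, 0, 36, 255, 163, 326, 0, 39, 255, 163, 326, 0, 39, 255, 163, 326, 0, 39, 255, 163, 326, 40, 39, 255, 163, 326, 70, 39, 255, 163, 326, 70, 39]

```text
t: 7.72
ee_pos: [609.2, -1.6, 28.0]
orientation: [2.319, 2.119, -0.005]
ft_force: [-0.8, 0.4, -1.1]
width: 33.6
```

```bash
python3 go.py 612.5,0,13.5,85.1
python3 - <<'E'
from workcell import ctrl
from h import *
d=ctrl.get_image("scene"); crop(d,180,160,150,190,3,"pics/s2.png",.7)
E
```

```text
t 7.72 p [609.2  -1.6  28. ] yaw 84.8 w 33.6 F [-0.8  0.4 -1.1] q [-0.02  0.67  1.75 -0.    0.72  0.07]
612.5,0,13.5,85.1 -> [ 1.9  3.1 14.4] turn -0.3
```

View pics/s2.png

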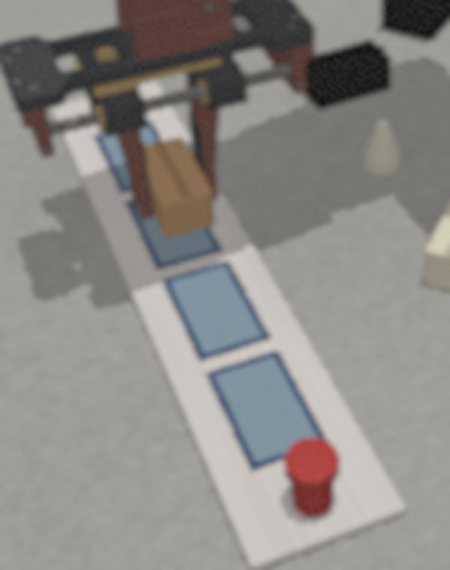

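Emit:
move_arm:
  increments: [255, 2, 3, 8, 0, 255, 2, 3, 15, 0, 255, 2, 3, 15, 0, 60, 2, 3, 15, 0, 60, 2, 3, 15, 0, 60, 2, 3, 15, 0, 60, 2, 3, 15, 0, 60, 2, 3, 15, 0, 60, 2, 3, -30, 0, 60, 2, 3, -72, 0, 60, 2, 3, -72, 0]

```text
t: 9.15
ee_pos: [616.3, 0.4, 105.0]
orientation: [2.314, 2.114, 0.006]
ft_force: [-0.3, -0.4, -0.1]
width: 67.1
```

```bash
python3 go.py 430.5,-93,100,-3.2
```

```text
t 9.15 p [6.163e+02 4.000e-01 1.050e+02] yaw 84.8 w 67.1 F [-0.3 -0.4 -0.1] q [-0.02  0.56  1.73 -0.    0.85  0.07]
430.5,-93,100,-3.2 -> [-109.8 -176.7    3.9] turn 88.0
```

Emit:
move_arm:
  increments: [60, -30, -48, 4, 10, 60, -60, -96, 4, 20, 60, -90, -145, 4, 30, 60, -110, -177, 4, 40, 60, -110, -177, 4, 50, 60, -110, -177, 4, 60, 60, -110, -177, 4, 70, 60, -110, -177, 4, 80, 60, -110, -177, 4, 88, 60, -110, -177, 4, 88, 60, -110, -177, 4, 88]

```text
t: 10.52
ee_pos: [429.9, -93.1, 99.5]
orientation: [3.138, -0.082, 0.01]
ft_force: [0.4, 0.6, -0.1]
width: 66.8
```

```bash
python3 go.py 430.5,-93,4,-3.2;  python3 - <<'E'
from workcell import ctrl
from h import *
d=ctrl.get_image("scene"); cv2.imwrite("pics/s3.png",d["frame"][:,:,::-1])
E
```

```text
t 10.53 p [429.9 -93.1  99.5] yaw -3.0 w 66.8 F [ 0.4  0.6 -0.1] q [-0.24  0.36  2.11 -0.    0.66  1.38]
430.5,-93,4,-3.2 -> [ 0.  -0.3 95.5] turn 0.2
```

View pics/s3.png

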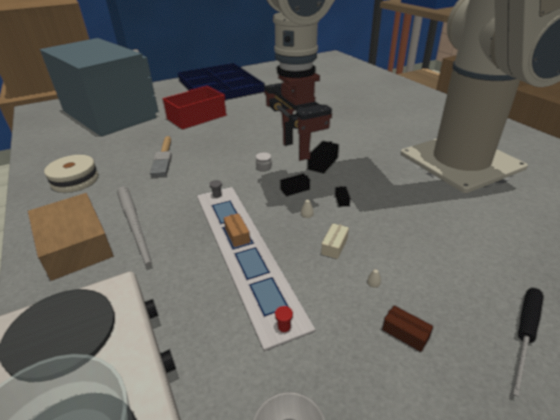

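Tan sits on place 2 at (237,229). The gripper is above the middle-sized black bar at (295,185), so I'll descend and grip.

Emit:
move_arm:
  increments: [60, 0, 0, 40, 0, 60, 0, 0, 80, 0, 60, 0, 0, 95, 0, 60, 0, 0, 95, 0, 255, 0, 0, 95, 0, 255, 0, 0, 95, 0, 255, 0, 0, 95, 0, 255, 0, 0, 95, 0, 255, 0, 0, 95, 0, 255, 0, 0, 95, 0, 255, 0, 0, 95, 0, 255, 0, 0, 95, 0]

```text
t: 12.08
ee_pos: [430.9, -93.5, 5.2]
orientation: [3.138, -0.083, 0.012]
ft_force: [-0.4, -0.3, 8.4]
width: 34.1
```

Emit:
move_arm:
  increments: [255, 0, 0, -30, 0, 255, 0, 0, -70, 0, 255, 0, 0, -96, 0, 255, 0, 0, -96, 0]

```text
t: 12.58
ee_pos: [431.4, -93.5, 102.6]
orientation: [3.137, -0.083, 0.018]
ft_force: [0.3, 0.2, -1.3]
width: 33.6
```

```bash
python3 go.py 626.8,167.4,100,85.1
```

```text
t 12.57 p [431.4 -93.5 102.6] yaw -3.0 w 33.6 F [ 0.3  0.2 -1.3] q [-0.24  0.36  2.11 -0.    0.66  1.38]
626.8,167.4,100,85.1 -> [ 181.3 -270.9    3.9] turn -88.1
```

Emit:
move_arm:
  increments: [255, 30, -45, 4, -10, 255, 60, -90, 4, -20, 255, 90, -135, 4, -30, 255, 120, -180, 4, -40, 255, 150, -225, 4, -50, 255, 181, -271, 4, -60, 255, 181, -271, 4, -70, 255, 181, -271, 4, -80, 255, 181, -271, 4, -88, 255, 181, -271, 4, -88, 255, 181, -271, 4, -88, 255, 181, -271, 70, -88]

```text
t: 14.08
ee_pos: [631.9, 168.4, 41.0]
orientation: [2.308, 2.109, 0.025]
ft_force: [1.9, 0.9, -2.4]
width: 33.9
```

```bash
python3 go.py 626.8,167.4,13,85.1;python3 - <<'E'
from workcell import ctrl
print(ctrl.get_obs()["orientation"])
from scipy.spatial.transform import Rotation as R
print(R.from_rotvec(ctrl.get_obs()["orientation"]).as_matrix().round(3))
E
```

```text
t 14.07 p [631.9 168.4  41. ] yaw 84.8 w 33.9 F [ 1.9  0.9 -2.4] q [ 0.25  0.69  1.66 -0.01  0.77  0.34]
626.8,167.4,13,85.1 -> [-1.5 -5.6 27.9] turn -0.3
[2.30770102 2.10852347 0.02451451]
[[ 0.09   0.996  0.022]
 [ 0.996 -0.09  -0.001]
 [ 0.001  0.022 -1.   ]]
```

Emit:
move_arm:
  increments: [255, -2, -5, 15, 0, 255, -2, -5, 27, 0, 255, -2, -5, 27, 0, 255, -2, -5, 27, 0, 60, -2, -5, 27, 0, 60, -2, -5, 27, 0, 60, -2, -5, 27, 0, 60, -2, -5, 27, 0, 60, -2, -5, 27, 0, 60, -2, -5, -30, 0, 60, -2, -5, -60, 0, 60, -2, -5, -60, 0]

```text
t: 15.58
ee_pos: [627.2, 167.4, 103.6]
orientation: [2.306, 2.107, 0.031]
ft_force: [0.4, 0.2, 0.1]
width: 67.0
```

```bash
python3 go.py 477.7,326.8,100,-66.9
```

```text
t 15.57 p [627.2 167.4 103.6] yaw 84.8 w 67.0 F [0.4 0.2 0.1] q [ 0.25  0.59  1.66 -0.01  0.86  0.34]
477.7,326.8,100,-66.9 -> [ 145.3 -163.3   -0.4] turn -28.3
```

Emit:
move_arm:
  increments: [60, 36, -41, 0, -7, 60, 73, -82, 0, -14, 60, 109, -122, 0, -21, 60, 145, -163, 0, -28, 60, 145, -163, 0, -28, 60, 145, -163, 0, -28, 60, 145, -163, 0, -28]

```text
t: 16.45
ee_pos: [478.8, 325.5, 99.2]
orientation: [1.728, 2.597, 0.023]
ft_force: [1.1, 0.1, 0.2]
width: 66.8
```

```bash
python3 go.py 477.7,326.8,4,-66.9;  python3 - <<'E'
from workcell import ctrl
from h import *
d=ctrl.get_image("scene"); cv2.imwrite("pics/s4.png",d["frame"][:,:,::-1])
E
```

```text
t 16.45 p [478.8 325.5  99.2] yaw 112.7 w 66.8 F [1.1 0.1 0.2] q [ 0.58  0.52  1.82 -0.02  0.78  0.2 ]
477.7,326.8,4,-66.9 -> [ 2.6 -2.8 95.1] turn -0.4
```

View pics/s4.png

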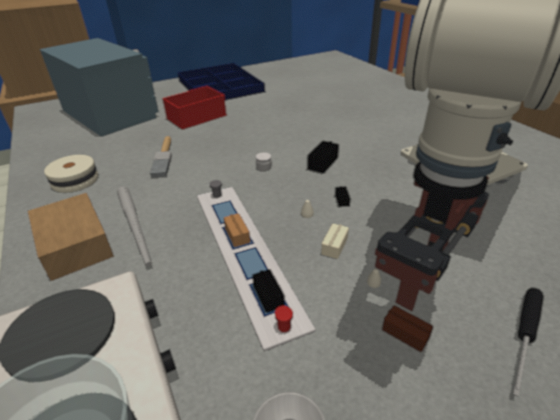

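Black sits on place 4 at (268,290). The gripper is above brown at (407,327).

Emit:
move_arm:
  increments: [60, 2, -3, 40, 0, 60, 2, -3, 80, 0, 60, 2, -3, 95, 0, 60, 2, -3, 95, 0, 255, 2, -3, 95, 0, 255, 2, -3, 95, 0, 255, 2, -3, 95, 0, 255, 2, -3, 95, 0, 255, 2, -3, 95, 0, 255, 2, -3, 95, 0, 255, 2, -3, 95, 0, 255, 2, -3, 95, 0]

```text
t: 18.0
ee_pos: [478.2, 326.5, 4.9]
orientation: [1.728, 2.596, 0.025]
ft_force: [-0.7, -0.3, 5.6]
width: 33.8
```

Emit:
move_arm:
  increments: [255, 0, 0, -30, 0, 255, 0, 0, -70, 0, 255, 0, 0, -96, 0, 255, 0, 0, -96, 0, 255, 0, 0, -96, 0]

```text
t: 18.62
ee_pos: [474.9, 326.0, 99.9]
orientation: [1.728, 2.597, 0.023]
ft_force: [0.5, -0.5, -1.6]
width: 33.9
```

```bash
python3 go.py 619.7,83.7,100,85.1
```

```text
t 18.62 p [474.9 326.   99.9] yaw 112.7 w 33.9 F [ 0.5 -0.5 -1.6] q [ 0.59  0.51  1.83 -0.02  0.78  0.21]
619.7,83.7,100,85.1 -> [-279.4   39.9    3.8] turn 27.6
```

Emit:
move_arm:
  increments: [255, -56, 8, 4, 6, 255, -112, 16, 4, 12, 255, -168, 24, 4, 18, 255, -224, 32, 4, 24, 255, -279, 40, 4, 28, 255, -279, 40, 4, 28, 255, -279, 40, 4, 28, 255, -279, 40, 4, 28]

```text
t: 19.62
ee_pos: [618.4, 85.2, 98.9]
orientation: [2.307, 2.107, 0.028]
ft_force: [0.4, -0.1, -1.2]
width: 33.8
```

```bash
python3 go.py 619.7,83.7,13,85.1
```

```text
t 19.62 p [618.4  85.2  98.9] yaw 84.8 w 33.8 F [ 0.4 -0.1 -1.2] q [ 0.12  0.57  1.72 -0.    0.83  0.21]
619.7,83.7,13,85.1 -> [-1.5 -0.7 85.9] turn -0.3
```

Emit:
move_arm:
  increments: [255, -1, -1, 40, 0, 255, -1, -1, 70, 0, 255, -1, -1, 85, 0, 255, -1, -1, 85, 0, 255, -1, -1, 85, 0, 60, -1, -1, 85, 0, 60, -1, -1, 85, 0, 60, -1, -1, 85, 0, 60, -1, -1, 85, 0, 60, -1, -1, 85, 0, 60, -1, -1, 30, 0, 60, -1, -1, 0, 0]

```text
t: 21.12
ee_pos: [618.0, 84.4, 100.7]
orientation: [2.306, 2.107, 0.03]
ft_force: [0.1, 0.6, 0.7]
width: 67.4
```

```bash
python3 go.py 461,114,100,36.7
```

```text
t 21.12 p [618.   84.4 100.7] yaw 84.8 w 67.4 F [0.1 0.6 0.7] q [ 0.12  0.57  1.72 -0.    0.83  0.21]
461,114,100,36.7 -> [  15.3 -159.    -3.4] turn 48.1
```

Emit:
move_arm:
  increments: [60, 4, -40, -3, 10, 60, 8, -80, -3, 20, 60, 12, -120, -3, 30, 60, 15, -159, -3, 40, 60, 15, -159, -3, 48, 60, 15, -159, -3, 48, 60, 15, -159, -3, 48, 60, 15, -159, -3, 48]

```text
t: 22.12
ee_pos: [461.4, 113.6, 99.5]
orientation: [2.972, 0.991, 0.039]
ft_force: [-0.7, -0.1, -0.5]
width: 67.4
```

```bash
python3 - <<'E'
from workcell import ctrl
from fit import *
d=ctrl.get_image("scene"); print(fit(d,(312,216,48,48),"creamS",mask=lambda im:(im[:,:,0]>105)&(im[:,:,0]-im[:,:,2]>8)))
cv2.imwrite("pics/s5.png",d["frame"][:,:,::-1])
E
python3 go.py 461,114,4,36.7
```

```text
(np.float64(461.1881261428142), np.float64(110.97044089024092), np.float64(41.976780453662286), np.float64(0.14907551793272444), (124.09713745117188, 208.9794921875))
t 22.18 p [461.3 113.6  99.5] yaw 36.9 w 67.1 F [-0.6  0.4 -0.1] q [ 0.22  0.4   2.05 -0.01  0.67  1.15]
461,114,4,36.7 -> [-2.  -2.  95.5] turn 0.2
```

View pics/fit_creamS.png

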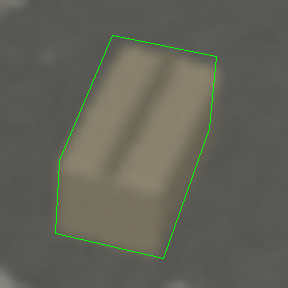

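View pics/s5.png

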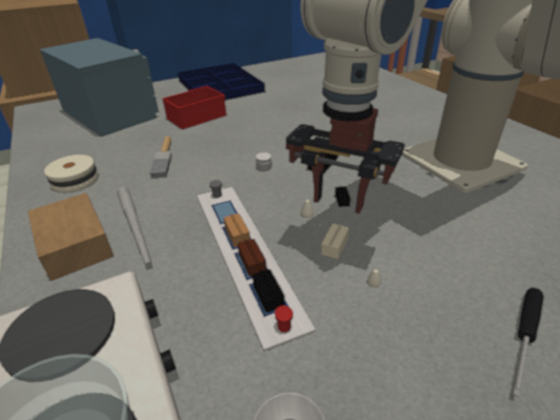

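Brown sits on place 3 at (251,256). The two cream measurements agree to about 3 mm, so I'll grip it.

Emit:
move_arm:
  increments: [60, -2, -1, 40, 0, 60, -2, -1, 80, 0, 60, -2, -1, 95, 0, 60, -2, -1, 95, 0, 255, -2, -1, 95, 0, 255, -2, -1, 95, 0, 255, -2, -1, 95, 0, 255, -2, -1, 95, 0, 255, -2, -1, 95, 0, 255, -2, -1, 95, 0, 255, -2, -1, 95, 0, 255, -2, -1, 95, 0]

```text
t: 23.68
ee_pos: [462.0, 113.2, 5.1]
orientation: [2.972, 0.991, 0.04]
ft_force: [-1.1, -0.1, 6.6]
width: 34.0
```

Emit:
move_arm:
  increments: [255, 0, 0, -30, 0, 255, 0, 0, -70, 0, 255, 0, 0, -96, 0, 255, 0, 0, -96, 0, 255, 0, 0, -96, 0]

```text
t: 24.3
ee_pos: [458.8, 113.1, 100.3]
orientation: [2.972, 0.991, 0.039]
ft_force: [-0.5, 0.0, -1.1]
width: 33.9
```

```bash
python3 go.py 605.3,-83.8,100,85.1
```

```text
t 24.3 p [458.8 113.1 100.3] yaw 36.9 w 33.9 F [-0.5  0.  -1.1] q [ 0.22  0.39  2.06 -0.01  0.67  1.15]
605.3,-83.8,100,85.1 -> [ -1.  245.4   4.2] turn -48.2
```

Emit:
move_arm:
  increments: [255, 0, 45, 2, -10, 255, 0, 95, 2, -20, 255, 0, 145, 3, -30, 255, 0, 195, 4, -40, 255, -1, 245, 4, -48, 255, -1, 245, 4, -48, 255, -1, 245, 4, -48, 255, -1, 245, 4, -48]

```text
t: 25.3
ee_pos: [603.7, -82.4, 99.2]
orientation: [2.306, 2.11, 0.028]
ft_force: [0.3, 0.7, -1.6]
width: 34.1
```

```bash
python3 go.py 605.3,-83.8,13,85.1
```

```text
t 25.3 p [603.7 -82.4  99.2] yaw 84.9 w 34.1 F [ 0.3  0.7 -1.6] q [-0.16  0.55  1.76  0.01  0.81 -0.07]
605.3,-83.8,13,85.1 -> [-1.5 -0.3 86.2] turn -0.2
```

Emit:
move_arm:
  increments: [255, -1, 0, 40, 0, 255, -1, 0, 70, 0, 255, -1, 0, 85, 0, 255, -1, 0, 85, 0, 255, -1, 0, 85, 0, 60, -1, 0, 85, 0, 60, -1, 0, 85, 0, 60, -1, 0, 85, 0, 60, -1, 0, 85, 0, 60, -1, 0, 85, 0, 60, -1, 0, 30, 0, 60, -1, 0, 0, 0]

```text
t: 26.8
ee_pos: [604.3, -83.5, 101.0]
orientation: [2.306, 2.109, 0.029]
ft_force: [0.1, 0.1, -0.7]
width: 67.1
```

Emit:
move_arm:
  increments: [60, -50, -60, -20, 0, 60, -70, -120, -40, 0, 60, -120, -150, -60, 0, 60, -170, -150, -60, 0, 60, -220, -150, -60, 0, 60, -270, -150, -60, 0, 60, -320, -150, -60, 0, 60, -320, -150, -60, 0]

```text
t: 27.8
ee_pos: [424.7, -392.0, 156.5]
orientation: [2.308, 2.103, 0.029]
ft_force: [-0.9, 0.9, -0.6]
width: 67.0
```

```bash
python3 go.py
python3 - <<'E'
from workcell import ctrl
from fit import *
d=ctrl.get_image("top")
M={4:(626.8,167.4),3:(619.7,83.7),2:(612.5,0),1:(605.3,-83.8)}
crop(d,165,130,200,75,4,"pics/f_top.png",.6)
s=ctrl.get_image("scene"); crop(s,180,160,150,190,3,"pics/f_sc.png",.6)
E
```

```text
t 27.8 p [ 424.7 -392.   156.5] yaw 84.7 w 67.0 F [-0.9  0.9 -0.6] q [-0.78  0.43  1.8   0.02  0.89 -0.7 ]
```

View pics/f_top.png

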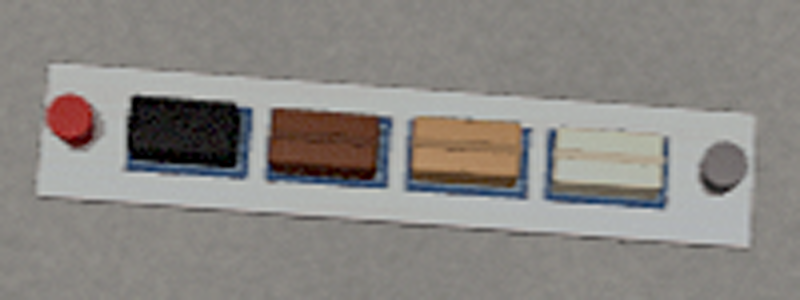

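View pics/f_sc.png

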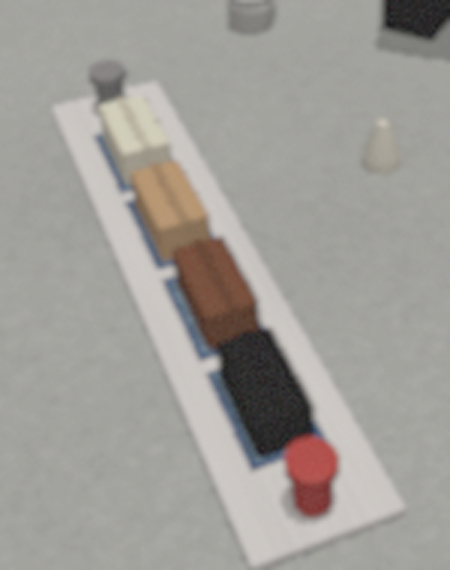

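Run:
```python
from workcell import ctrl
from fit import *
d=ctrl.get_image("top")
M={4:(626.8,167.4),3:(619.7,83.7),2:(612.5,0),1:(605.3,-83.8)}
u=np.array([.0853,.9964]); v=np.array([.9964,-.0853])
# top-face corners TL,TR,BR,BL read from f_top.png
Q={4:[(132,96),(240,102),(237,162),(129,156)],3:[(272,108),(381,115),(377,174),(268,168)],2:[(414,118),(523,123),(519,181),(411,177)],1:[(555,127),(664,131),(662,190),(553,185)]}
for k,c in Q.items():
    w=ray(d,(np.array(c,float)+.5)/4-.5+[165,130],38); e=w.mean(0)-M[k]
    a=(w[0]+w[3]-w[1]-w[2]); print(k,"along",(e@u).round(1),"across",(e@v).round(1),"yaw",np.degrees(np.arctan2(a[1],a[0])).round(1),np.linalg.norm(w[0]-w[1]).round(),np.linalg.norm(w[0]-w[3]).round())
```

```text
4 along -0.9 across -2.1 yaw 86.0 64.0 36.0
3 along 0.6 across -3.5 yaw 85.8 64.0 36.0
2 along 0.8 across -2.5 yaw 86.9 64.0 36.0
1 along 1.4 across -1.5 yaw 86.9 64.0 35.0
```

All four are within 4 mm and 2°, and the arm is clear, so I'll hand in.

```bash
python3 -c "
from workcell import ctrl
print(ctrl.close_job())"
```

```text
the job is handed in; nothing more can be done
None
```

The four bars are on the ledge in shade order, and the job is handed in after about 28 s of the 90 s allowed. From the red post they run near-black (place 4), dark brown (3), tan (2), cream (1). For the near-black bar I used the middle-sized of the three black blocks; its outline matched the 64 × 34 × 30 mm size.

**Last checks:** In the final top picture every bar was within about 4 mm of its place's centre and 2° of the ledge's length, against limits of 13 mm and 15°. They looked flat in both views. The gripper was open and clear of everything.

**What went wrong or disagreed:**
- **Missed grasp:** The first grasp of the tan bar missed because I lifted before the slow fingers had closed. The bar was not disturbed, and the second try held.
- **Cream position:** The top and scene cameras put the cream bar about 3 mm and 5° apart. It still landed about 2 mm off centre.
- **Tool tilt:** The tool drifted to about 1–1.5° of tilt by the end, with no visible effect on the bars.

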